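Fit the grip sleeve and hold the sprung lid just below balance

TASK

The orange grip sleeve has come off the blue sprung lid of the sample incubator: take it from its cradle and push it fully home on the steel spigot at the lid's right front corner. Then, holding that sleeve, raise the lid past its balance point until the red pointer is in the red part of the scale, and bring it back down into the green band just below the balance point. Finish while still holding the sleeve, with the lid still and the pointer in the green band; leave the timer and the brown bottle where they stand.

Things in the scene. Friction and masses are not known exactly. Their poses are not given: they have to be found in the camera images.
- chest: white bench incubator, fixed, 190 (x) x 240 (y) x 110 mm high, open top covered by a blue lid; origin at the centre of its underside, x towards the hinge at the back, y to the left. A curved scale on its left flank (outer radius 168 mm about the hinge line, 18 mm wide) reads the lid angle: white 0 to 0.74 rad, green 0.74 to 0.90, yellow 0.90 to 1.00 (balance point inside it), red 1.00 to 1.30.
- lid (a joint): angle of the blue lid, rad: 0 closed (level), grows as the front edge rises, stop at 1.30. The lid (0.9 kg, 176 x 236 x 12 mm) is sprung: with the sleeve on, it falls shut by itself below about 0.95 and rises by itself to the stop above. Lifting it at the spigot takes about 2 N when closed, less further up. A red pointer on its left edge moves along the scale.
- lid_hinge (a point): middle of the hinge line of the lid, which runs along the chest's y axis 116 mm above the bench at the back edge; the lid turns about it
- spigot_root (a point): centre of the face of the steel collar (26 mm diameter) at the root of the spigot, where the sleeve's mouth comes to rest; 12 mm out from the chest's right flank; turns with the lid
- spigot_tip (a point): free end of the spigot, on its axis, 65 mm out from spigot_root. The spigot is a steel pin of 12 mm diameter, its last 10 mm tapered, parallel to the hinge line and 180 mm from it, level with it when the lid is shut; it points to the right (the chest's -y) and turns with the lid
- sleeve: loose orange grip sleeve, 50 g, a tube 90 mm long, 25 mm outside, 16 mm bore (2 mm radial clearance on the spigot), 85 mm deep; origin at its middle on the axis, y along the axis towards the open mouth; the other end is closed by a black cap. It may roll about its axis, and turns freely on the spigot. It starts level in the cradle, axis 45 mm above the bench.
- sleeve_mouth (a point): centre of the open end of the sleeve, 45 mm from its origin
- cradle: fixed grey cradle, base 60 x 100 x 8 mm, with two V supports 32 mm either side of the middle along y and 44 mm high; the middle of the sleeve between them is free for the fingers; origin at the centre of the underside
- bench_timer: loose white bench timer, 52 x 72 x 14 mm, a bystander; origin at the centre of its underside
- bottle: loose brown glass reagent bottle with stopper, 60 mm diameter, 132 mm high, a bystander to the right of the chest; origin at the centre of its underside
There are look-alikes about, which are no part of the job. There is more than one size of the sleeve; the one meant has the size given above.

How it is judged:
By the outcome, as a careful person would: the job done as asked, in the order asked, and still so for the second after the job is handed in, while the arm keeps its last pose, push and grip.
It also fails if it takes over 53 s, if anything falls off the work surface, if the arm or the gripper's body presses on something with over 40 N, if the wrist force passes 120 N, or if a joint passes its speed limit or range.

ROBOT

A 6-joint arm with a two-finger parallel gripper is mounted at the origin on a cart in front of the work surface, level with it; the furniture and walls round the work are solid. World frame = base frame: x ahead of the robot, y to its left, z up, the work surface at z = 0. Lengths are in m, angles in rad, forces in N, time in s.
With the tool pointing down it reaches from about 0.35 to 0.875 m from the base axis. Payload 4.2 kg.
Tool frame: the origin (TCP) lies midway between the tips of the shut fingers; the grasp point (between the pads) lies 19 mm behind it; z points along the fingers, y is the line along which they close (so a half turn about z gives the same grasp; the last joint's range is limited). The gripper opens to 85 mm and grips with 20 to 120 N. Pads are 22 mm wide; open, the fingers measure 114 mm over their backs; the gripper's body (76 mm by 85 mm) begins 54 mm behind the grasp point. The pads swing forward as they close: fully open they stand 13 mm farther back than shut.
Start: joints at [-0.895, 0.385, 0.008, 0, -1.194, -0.259], TCP at [0.253, -0.571, 0.204] pointing down, gripper open.
Joint ranges: [-3.14, 3.14], [-1.21, 2.06], [-1.07, 1.41], [-3.16, 2.05], [-2.99, -0.16], [-3.1, 3.1]. Speed limits (rad/s): [2.79, 2.79, 3.14, 3.14, 3.14, 3.14].

INTERFACE

Orientations are given as a 3x3 rotation matrix whose columns are the frame's x, y, z axes.
In Python, from cell import bot, imaging gives the robot as it stands.
- The arm moves only by the tool apply_moves, never from a script. Its arguments are lists of equal length, an entry for each row: "jaw": the closure, from 0 (fully open) to 1 (shut); "offset": the shift along the tool's x, y, z in units of 30 mm (1.0 is 30 mm), a list of three; "angular": the turn, a rotation vector about the tool's x, y, z in units of 6 degrees (1.0 is 6 degrees), a list of three. In form: {"jaw": [jaw, ...], "offset": [[dx, dy, dz], ...], "angular": [[rx, ry, rz], ...]}. A call has 1 to 20 rows; each row shifts and turns the commanded pose from where the row before left it, along the tool's axes as they then stand; what a row does not reach is not made up. A row lasts 1/12 s, in which the tool goes at most 41.7 mm and 7.16 degrees, less where a joint would pass 70% of its speed; a pose out of reach is approached as far as the arm can. A call is refused whole if a number of a shift passes 1 or a number of a turn 1, either way. A call with a gripper value outside its range is refused whole. The fingers move at their own pace and stop on an object; "squeeze" is the grip in N (left out, the last holds). Time passes only in rows, so rows that do not move let the fingers close. It gives the time, the measured TCP pose, the force, the opening and the grip force at its end, in the units of the state.
- bot.observe(): the state, without advancing time (a new reading comes with each control period).
- imaging.capture(name): name is "scene" or "top" or "wrist"; returns the picture (400x640x3 uint8, red, green, blue); there is no depth.
- imaging.camera_params(name): a dict with "fx", "fy", "cx", "cy" (pixels), "cam_to_world" (4x4, takes a point from camera to world coordinates); the wrist camera has in their place "hand_eye" (4x4, takes a point from camera to tool coordinates, whose origin is the TCP and whose axes are the flange's). Camera axes: x right, y down, z forward; pixel columns grow to the right and rows downward; lengths in m; the calibration is good to about 2 mm. A picture is of the moment at which its call begins: read the wrist's pose just before it. camera_params takes no time and is no camera call.
- bot.sign_off(): hands the job in; it is judged then, once.
The state is a dict: "t": time; "q": joint angles; "qvel": joint speeds; "tau": joint torques, N m; "eef_pos": TCP position; "ee_rot": TCP orientation; "force": force on the tool from outside, world axes, zero at the start; "moment": the same for the moment, N m; "gripper_width": finger opening in m; "finger_force": force on a finger pad.
Only numpy, scipy, OpenCV 4.12 (cv2) and the standard library are available. Lean on these libraries where they do the work, as an engineer would, in place of code of your own. Each camera call takes 0.05 s, during which the arm holds its last target. There are 200 camera calls.

## Working session

There is one attempt and no reset: what is moved stays moved. The work goes in short steps, Python scripts to look and compute and a tool call to move; the robot and the scene stay as the last step left them, time stands still between calls to the robot, and variables do not carry over. Pictures are saved under pics/ and viewed, at most 10 in all, crops included, and the job is handed in when it is done.

Besides the shell and the picture viewer there is one more tool, called after ">>>" as name(argument=value, ...) on one line, values as JSON. apply_moves: Moves the arm, as the interface text tells. Its arguments: {"type":"object","properties":{"jaw":{"type":"array"},"offset":{"type":"array"},"angular":{"type":"array"},"squeeze":{"type":"number"}},"required":["jaw","offset","angular"]}

```bash
ls; mkdir -p pics
python3 - <<'E'
from cell import bot, imaging
import cv2,numpy as np
s=bot.observe(); print({k:np.round(v,3).tolist() for k,v in s.items()})
for n in("scene","top"):
    cv2.imwrite(f"pics/{n}0.png",imaging.capture(n)[:,:,::-1])
    p=imaging.camera_params(n);print(n,{k:np.round(v,3).tolist() for k,v in p.items()})
print(imaging.camera_params("wrist"))
E
```

```text
pics
{'t': 0.0, 'q': [-0.895, 0.386, 0.007, -0.0, -1.194, -0.259], 'qvel': [0.0, 0.001, 0.001, 0.001, -0.001, -0.0], 'tau': [-0.001, -39.229, 18.84, 4.186, -0.005, -0.0], 'eef_pos': [0.253, -0.571, 0.203], 'ee_rot': [[-0.914, -0.405, -0.001], [-0.405, 0.914, 0.002], [0.0, 0.002, -1.0]], 'force': [0.63, 0.079, -0.07], 'moment': [0.002, -0.002, 0.017], 'finger_force': 0.0, 'gripper_width': 0.085}
scene {'fx': 387.047, 'fy': 387.047, 'cx': 323.214, 'cy': 201.766, 'cam_to_world': [[0.485, -0.373, 0.791, -0.137], [-0.874, -0.188, 0.448, -0.473], [-0.019, -0.909, -0.417, 0.449], [0.0, 0.0, 0.0, 1.0]]}
top {'fx': 485.785, 'fy': 485.785, 'cx': 319.24, 'cy': 205.307, 'cam_to_world': [[-0.025, -0.997, 0.068, 0.462], [-1.0, 0.025, -0.008, -0.094], [0.006, -0.068, -0.998, 1.388], [0.0, 0.0, 0.0, 1.0]]}
{'fx': 340.67680655957287, 'fy': 340.67680655957287, 'cx': 325.1440291545737, 'cy': 195.7781132925801, 'hand_eye': array([[ 4.56519577e-06, -9.46087707e-01, -3.23910561e-01,
         8.38338880e-02],
       [ 9.99999979e-01, -6.25272480e-05,  1.96725467e-04,
         4.16176968e-04],
       [-2.06372782e-04, -3.23910555e-01,  9.46087686e-01,
        -1.70293309e-01],
       [ 0.00000000e+00,  0.00000000e+00,  0.00000000e+00,
         1.00000000e+00]])}
```

View pics/scene0.png

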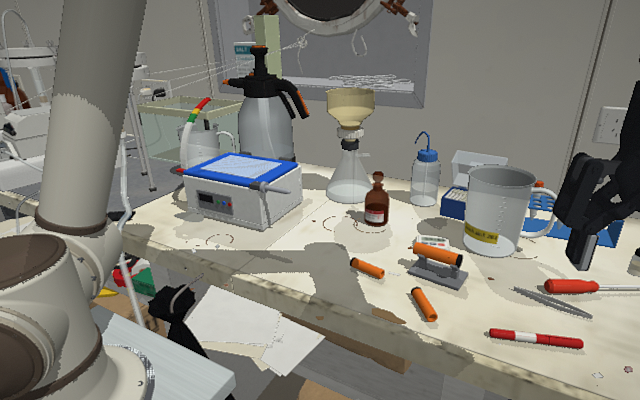

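View pics/top0.png

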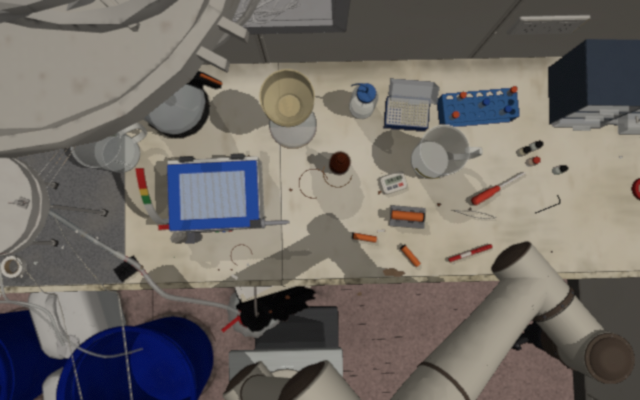

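The scene view shows the chest (blue lid at 240,165), with its spigot at (275,187). The cradle holds an orange sleeve at (437,255), and two loose look-alikes lie on the bench. In the top view the spigot is at about (275,222), the cradle sleeve at (407,215), the bottle at (340,163) and the timer at (393,184). I'll enlarge these for measuring.

```bash
cat > h.py <<'E'
import numpy as np,cv2
from cell import bot,imaging
def ray(n,u,v,pose=None):
    p=imaging.camera_params(n)
    if n=="wrist":
        T=np.eye(4);T[:3,:3]=pose["ee_rot"];T[:3,3]=pose["eef_pos"];M=T@p["hand_eye"]
    else: M=np.array(p["cam_to_world"])
    d=np.array([(u-p["cx"])/p["fx"],(v-p["cy"])/p["fy"],1.])
    return M[:3,3],M[:3,:3]@d
def atz(n,u,v,z,pose=None):
    o,d=ray(n,u,v,pose);return o+d*(z-o[2])/d[2]
def proj(n,P,pose=None):
    p=imaging.camera_params(n)
    if n=="wrist":
        T=np.eye(4);T[:3,:3]=pose["ee_rot"];T[:3,3]=pose["eef_pos"];M=T@p["hand_eye"]
    else: M=np.array(p["cam_to_world"])
    c=np.linalg.inv(M)@np.append(P,1);return c[0]/c[2]*p["fx"]+p["cx"],c[1]/c[2]*p["fy"]+p["cy"]
E
python3 - <<'E'
from h import *
a=cv2.imread("pics/top0.png")
cv2.imwrite("pics/c1.png",cv2.resize(a[150:290,150:350],None,fx=4,fy=4,interpolation=cv2.INTER_CUBIC))
b=cv2.imread("pics/scene0.png")
cv2.imwrite("pics/c2.png",cv2.resize(b[130:290,170:480],(800,413),interpolation=cv2.INTER_CUBIC))
h=cv2.cvtColor(a,cv2.COLOR_BGR2HSV)
m=cv2.inRange(h,(5,150,90),(16,255,255))
n,l,st,c=cv2.connectedComponentsWithStats(m)
for i in range(1,n):
    if st[i,4]>40:
        r=cv2.minAreaRect(np.argwhere(l==i)[:,::-1].astype(np.float32))
        print(np.round(c[i],1),st[i],np.round(r[1],1),round(r[2]),[np.round(atz("top",*r[0],z),3) for z in(.045,.012)])
m=cv2.inRange(h,(100,150,60),(125,255,255));m[:, :150]=0;m[:,280:]=0;m[250:]=0
n,l,st,c=cv2.connectedComponentsWithStats(m);i=1+st[1:,4].argmax()
r=cv2.minAreaRect(np.argwhere(l==i)[:,::-1].astype(np.float32));print(r)
for q in cv2.boxPoints(r):print(q,np.round(atz("top",*q,.122),4))
E
```

```text
[210.3  78.4] [201  74  20  10  54] [21.   2.5] 23 [array([0.918, 0.192, 0.045]), array([0.93 , 0.199, 0.012])]
[407.3 215.6] [392 211  32  10 252] [31.3  8.3] 4 [array([ 0.518, -0.348,  0.045]), array([ 0.519, -0.355,  0.012])]
[365.1 237.3] [354 234  22   8 105] [21.7  4.9] 9 [array([ 0.461, -0.228,  0.045]), array([ 0.461, -0.231,  0.012])]
[410.3 256.1] [402 246  18  20 122] [22.2  5.3] 49 [array([ 0.406, -0.352,  0.045]), array([ 0.405, -0.359,  0.012])]
((212.2918701171875, 195.1289520263672), (65.0691146850586, 89.1370849609375), 87.27368927001953)
[166.22626 164.75113] [0.664  0.2939 0.122 ]
[255.26245 160.51132] [0.6696 0.0605 0.122 ]
[258.35748 225.50677] [0.4988 0.0552 0.122 ]
[169.32129 229.74658] [0.4936 0.2865 0.122 ]
```

View pics/c1.png

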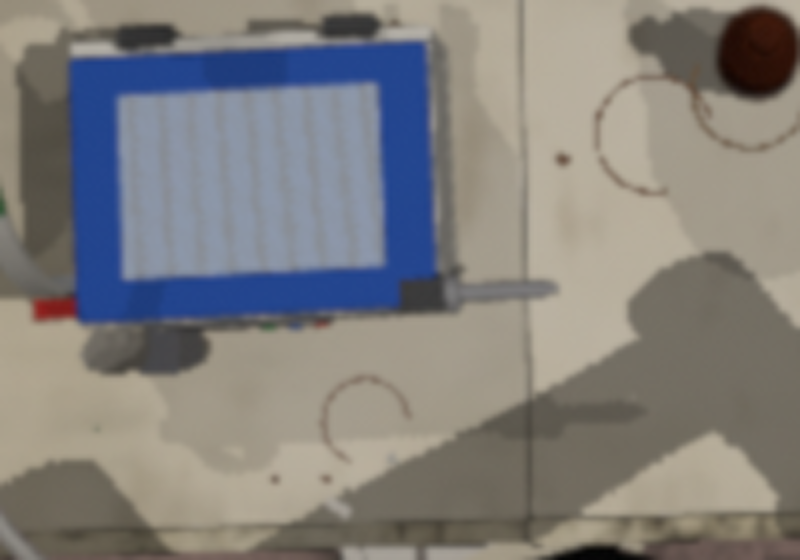

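View pics/c2.png

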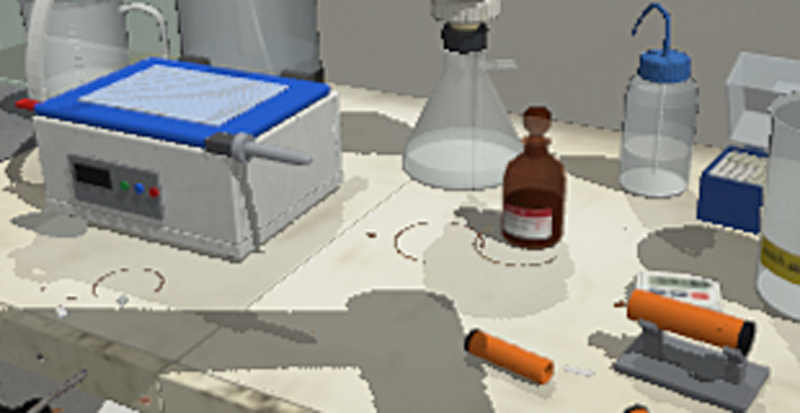

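In the crops, the spigot runs from the collar at (458,292) in c1, top px (264.5,223), to its tip at (555,288), px (288.8,222). The cradle sleeve has its black cap on the right (-y) and its mouth towards the chest. At about 90 mm it is the right size, as the loose ones are about 60 mm.

```bash
cat >> h.py <<'E'
def tri(obs):
    A=np.zeros((3,3));b=np.zeros(3)
    for o,d in obs:
        d=d/np.linalg.norm(d);P=np.eye(3)-np.outer(d,d);A+=P;b+=P@o
    x=np.linalg.solve(A,b)
    return x,[np.linalg.norm((np.eye(3)-np.outer(d,d)/(d@d))@(x-o)) for o,d in obs]
def to(P,R=None):
    s=bot.observe();E=np.array(s["ee_rot"]);d=E.T@(np.array(P)-s["eef_pos"])/.03
    out=["shift units",np.round(d,2).tolist()]
    if R is not None:
        out+=["turn units",np.round(cv2.Rodrigues(E.T@R)[0].ravel()/np.radians(6),2).tolist(),"shift in R",np.round(R.T@(np.array(P)-s["eef_pos"])/.03,2).tolist()]
    print(*out)
E
python3 - <<'E'
from h import *
a=cv2.imread("pics/top0.png");h=cv2.cvtColor(a,cv2.COLOR_BGR2HSV)
m=cv2.inRange(h,(5,130,70),(18,255,255));ys,xs=np.nonzero(m[205:226,388:428]);
p=np.c_[xs+388,ys+205].astype(np.float32)
vx,vy,x0,y0=cv2.fitLine(p,cv2.DIST_L2,0,.01,.01).ravel()
A=atz("top",x0-vx*15,y0-vy*15,.05);B=atz("top",x0+vx*15,y0+vy*15,.05);print("sleeve ax",A,B,np.arctan2(*(A-B)[:2])," rad (x per y)")
# scene: sleeve orange ends (from crop: mouth end 633,305; cap/orange end ~ 748,333)
f=lambda u,v:(170+u*310/800,130+v*160/413)
print("spig root,tip top",atz("top",264.5,223,.116),atz("top",288.8,222,.116))
print("tip tri",tri([ray("top",288.5,222.1),ray("scene",*f(309,160))]))
print("root tri",tri([ray("top",264.8,222.9),ray("scene",*f(247,147))]))
print("mouth tri",tri([ray("top",391.5,214.6),ray("scene",*f(634,305))]))
R=np.array([[0,-1,0],[-1,0,0],[0,0,-1.]])  # x=-y,y=-x
to([.520,-.345,.20],R)
E
```

```text
sleeve ax [ 0.52246602 -0.30575885  0.05      ] [ 0.51332372 -0.38806349  0.05      ] 0.1106252990481664  rad (x per y)
spig root,tip top [0.50516049 0.0397452  0.116     ] [ 0.50619719 -0.02384231  0.116     ]
tip tri (array([ 0.5063309 , -0.0236345 ,  0.11625978]), [np.float64(0.0006857215201224572), np.float64(0.0006857215201224605)])
root tri (array([0.50509995, 0.03919396, 0.11710699]), [np.float64(0.0004406141217130453), np.float64(0.00044061412171289067)])
mouth tri (array([ 0.52252146, -0.30586261,  0.04325811]), [np.float64(0.0009912335736473891), np.float64(0.0009912335736473965)])
shift units [-11.19, 3.28, 0.11] turn units [0.02, 0.01, -11.02] shift in R [-7.53, -8.91, 0.1]
```

>>> apply_moves(jaw=[0,0,0,0,0,0,0,0,0,0,0,0,0,0,0,0,0,0,0,0], offset=[[0,0,0],[0,0,0],[0,0,0],[0,0,0],[0,0,0],[0,0,0],[0,0,0],[0,0,0],[0,0,0],[0,0,0],[-0.85,-0.8,0],[-0.85,-0.8,0],[-0.85,-0.8,0],[-0.85,-0.8,0],[-0.85,-0.8,0],[-0.85,-0.8,0],[-0.85,-0.8,0],[-0.85,-0.8,0],[-0.85,-0.8,0],[-0.85,-0.8,0]], angular=[[0,0,-1],[0,0,-1],[0,0,-1],[0,0,-1],[0,0,-1],[0,0,-1],[0,0,-1],[0,0,-1],[0,0,-1],[0,0,-1],[0,0,0],[0,0,0],[0,0,0],[0,0,0],[0,0,0],[0,0,0],[0,0,0],[0,0,0],[0,0,0],[0,0,0]])

```text
t: 1.77
eef_pos: [0.5197, -0.3419, 0.2037]
ee_rot: [[-0.107, -0.994, -0.001], [-0.994, 0.107, 0.001], [-0.0, 0.001, -1.0]]
force: [0.4, -0.7, -0.6]
gripper_width: 0.0854
finger_force: 0.0
```

Run:
```python
from h import *
import json
imaging.capture("wrist")
s=bot.observe();a=imaging.capture("wrist")[:,:,::-1];cv2.imwrite("pics/w1.png",a)
json.dump({k:np.array(s[k]).tolist() for k in s},open("w1.json","w"))
print(s["t"],s["eef_pos"],np.round(s["ee_rot"],3),s["qvel"])
h=cv2.cvtColor(np.ascontiguousarray(a),cv2.COLOR_BGR2HSV);m=cv2.inRange(h,(5,130,70),(18,255,255))
n,l,st,c=cv2.connectedComponentsWithStats(m)
for i in range(1,n):
    if st[i,4]>400:
        r=cv2.minAreaRect(np.argwhere(l==i)[:,::-1].astype(np.float32))
        vx,vy,x0,y0=cv2.fitLine(np.argwhere(l==i)[:,::-1].astype(np.float32),cv2.DIST_L2,0,.01,.01).ravel()
        A=atz("wrist",x0-vx*30,y0-vy*30,.045,s);B=atz("wrist",x0+vx*30,y0+vy*30,.045,s)
        print(st[i],r,A,B,(A-B)[0]/(A-B)[1],[np.round(atz("wrist",*q,.05,s),4).tolist() for q in cv2.boxPoints(r)])
```

```text
1.8167 [ 0.52422715 -0.33886899  0.2032423 ] [[-0.102 -0.995  0.002]
 [-0.995  0.102  0.001]
 [-0.001 -0.002 -1.   ]] [-0.06142855 -0.01238676 -0.03323475  0.00653428 -0.00103795  0.11099503]
[ 407  102   59   54 1093] ((436.3201904296875, 128.35015869140625), (16.595104217529297, 66.97084045410156), 47.56377029418945) [ 0.43592117 -0.34933794  0.045     ] [ 0.39383843 -0.38328643  0.045     ] 1.2396058514546395 [[0.4447, -0.3547, 0.05], [0.3987, -0.3918, 0.05], [0.3882, -0.3797, 0.05], [0.4342, -0.3416, 0.05]]
[ 319  117   26   86 2055] ((331.5, 159.5), (85.0, 25.0), 90.0) [ 0.52114792 -0.31713076  0.045     ] [ 0.51431393 -0.37683437  0.045     ] 0.1144652798125481 [[0.5245, -0.389, 0.05], [0.5014, -0.3866, 0.05], [0.5085, -0.3028, 0.05], [0.5336, -0.3053, 0.05]]
[377 215  22  57 824] ((387.1486511230469, 243.1081085205078), (15.124707221984863, 56.7176513671875), 9.462321281433105) [ 0.47290802 -0.21407049  0.045     ] [ 0.45976776 -0.28353654  0.045     ] 0.18916088641807333 [[0.4815, -0.2213, 0.05], [0.4685, -0.2857, 0.05], [0.4534, -0.2814, 0.05], [0.4656, -0.2166, 0.05]]
```

View pics/w1.png

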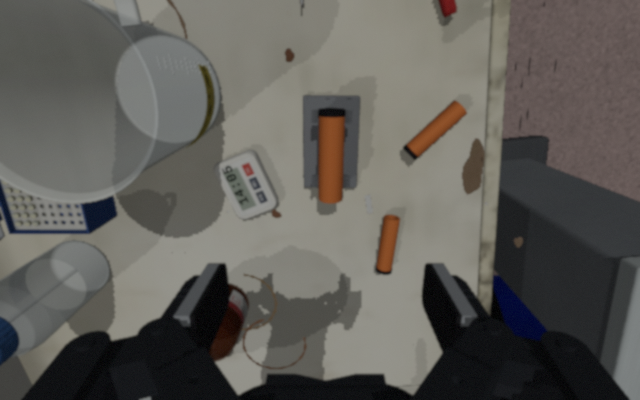

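Run:
```python
from h import *
import json
s=json.load(open("w1.json"))
for q in[(304,96),(359,96),(304,188),(359,188)]:print("cradle",np.round(atz("wrist",*q,.008,s),4))
for q in[(276,205),(258,151),(222,162),(240,217)]:print("timer",np.round(atz("wrist",*q,.014,s),4))
print(bot.observe()["eef_pos"])
c,n=np.cos(.1125),np.sin(.1125)
R=np.array([[-n,-c,0],[-c,n,0],[0,0,-1.]])
to([.5176,-.3492,.021],R)
```

```text
cradle [ 0.5389 -0.4074  0.008 ]
cradle [ 0.4825 -0.4016  0.008 ]
cradle [ 0.551  -0.3086  0.008 ]
cradle [ 0.4894 -0.3023  0.008 ]
timer [ 0.5842 -0.2937  0.014 ]
timer [ 0.5942 -0.3566  0.014 ]
timer [ 0.6349 -0.3487  0.014 ]
timer [ 0.6272 -0.2834  0.014 ]
[ 0.52191896 -0.34034481  0.20308759]
shift units [0.31, 0.11, 6.07] turn units [0.0, 0.01, 0.1] shift in R [0.31, 0.11, 6.07]
```

The wrist view shows the cradle sleeve at (331,158) with its mouth at row 203, and the timer at (247,183). The timer stays clear of the fingers if they are partly closed.

>>> apply_moves(jaw=[0.35,0.35,0.35,0.35,0.35,0.35,0.35,0.35,0.35,0.35,0.35,0.35,0.35], offset=[[0.44,0.12,0],[0,0,0],[0,0,0.8],[0,0,0.8],[0,0,0.8],[0,0,0.8],[0,0,0.6],[0,0,0.6],[0,0,0.5],[0,0,0.5],[0,0,0.5],[0,0,0.47],[0,0,0]], angular=[[0,0,0.1],[0,0,0],[0,0,0],[0,0,0],[0,0,0],[0,0,0],[0,0,0],[0,0,0],[0,0,0],[0,0,0],[0,0,0],[0,0,0],[0,0,0]], squeeze=40)

```text
t: 2.95
eef_pos: [0.5104, -0.3564, 0.0098]
ee_rot: [[-0.12, -0.993, -0.006], [-0.993, 0.12, 0.003], [-0.002, 0.006, -1.0]]
force: [-0.1, 0.3, -0.4]
gripper_width: 0.0555
finger_force: 0.0
```

>>> apply_moves(jaw=[1,1,1,1,1,1,1,1], offset=[[0,0,0],[0,0,0],[0,0,0],[0,0,0],[0,0,0],[0,0,0],[0,0,0],[0,0,0]], angular=[[0,0,0],[0,0,0],[0,0,0],[0,0,0],[0,0,0],[0,0,0],[0,0,0],[0,0,0]])

```text
t: 3.62
eef_pos: [0.5167, -0.3577, 0.0152]
ee_rot: [[-0.116, -0.993, 0.006], [-0.993, 0.116, -0.004], [0.003, -0.007, -1.0]]
force: [4.6, -3.1, 4.7]
gripper_width: 0.0225
finger_force: 42.5
```

>>> apply_moves(jaw=[1,1,1,1,1,1,1,1,1,1], offset=[[0,0,0],[0,0,-0.3],[0,0,-0.5],[0,0,-0.7],[0,0,-0.7],[0,0,-0.7],[0,0,-0.5],[0,0,-0.3],[0,0,0],[0,0,0]], angular=[[0,0,0],[0,0,0],[0,0,0],[0,0,0],[0,0,0],[0,0,0],[0,0,0],[0,0,0],[0,0,0],[0,0,0]])

```text
t: 4.45
eef_pos: [0.5127, -0.3555, 0.1233]
ee_rot: [[-0.118, -0.993, -0.002], [-0.993, 0.118, 0.002], [-0.001, 0.002, -1.0]]
force: [0.0, 0.8, -1.1]
gripper_width: 0.0225
finger_force: 41.9
```

Run:
```python
from h import *
import json
for i in range(6):
    s=bot.observe(); print(s["t"],np.round(s["eef_pos"],4),s["gripper_width"],np.round(s["force"],1))
    if i<5: a=imaging.capture("wrist")
s=bot.observe();a=imaging.capture("wrist")[:,:,::-1]
json.dump({k:np.array(s[k]).tolist() for k in s},open("w2.json","w"))
cv2.imwrite("pics/w2.png",a);t=imaging.capture("scene")[:,:,::-1]
out=np.hstack([cv2.resize(a[180:400,200:440],(480,440)),cv2.resize(t[170:300,370:470],(338,440))])[:, :800]
cv2.imwrite("pics/v2.png",out)
```

```text
4.45 [ 0.5127 -0.3555  0.1233] 0.022465781455519446 [ 0.   0.8 -1.1]
4.5 [ 0.5124 -0.3554  0.1226] 0.023004530819882008 [ 0.3 -0.9 -0.3]
4.55 [ 0.5124 -0.3555  0.1222] 0.022433448213939146 [-0.5 -0.4 -1.3]
4.6 [ 0.5126 -0.3556  0.1223] 0.022088822525328233 [ 1.  -0.5 -1.1]
4.65 [ 0.5128 -0.3558  0.1224] 0.022755505737363773 [ 0.6  0.4 -0.6]
4.7 [ 0.5131 -0.3559  0.1226] 0.022566925902438563 [ 0.1 -0.5 -0.2]
```

View pics/v2.png

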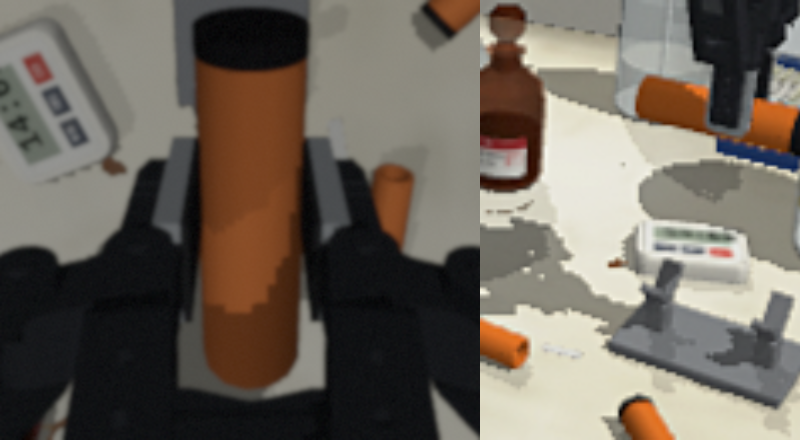

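The wrist crop shows the sleeve centred between the pads, cap away and mouth towards the chest. The scene crop shows the empty cradle with the timer untouched. Next is the carry.

Run:
```python
from h import *
print("bottle",atz("top",340,163,.13))
y=.024;c,n=np.cos(y),np.sin(y)
R=np.array([[n,-c,0],[-c,-n,0],[0,0,-1.]])
print(R)
to([.508,-.110,.084],R)
```

```text
bottle [ 0.65645793 -0.16146699  0.13      ]
[[ 0.0239977  -0.99971201  0.        ]
 [-0.99971201 -0.0239977   0.        ]
 [ 0.          0.         -1.        ]]
shift units [-8.12, 1.14, 1.31] turn units [0.02, 0.01, -1.35] shift in R [-8.2, -0.02, 1.3]
```

>>> apply_moves(jaw=[1,1,1,1,1,1,1,1,1,1,1,1,1,1,1,1,1,1], offset=[[0,0,0],[0,0,0],[-0.3,0,0],[-0.6,0,0],[-0.8,0,0],[-0.9,0,0.1],[-0.9,0,0.2],[-0.9,0,0.2],[-0.9,0,0.2],[-0.9,0,0.2],[-0.8,0,0.2],[-0.6,0,0.2],[-0.4,0,0],[-0.2,0,0],[0,0,0],[0,0,0],[0,0,0],[0,0,0]], angular=[[0,0,-0.7],[0,0,-0.65],[0,0,0],[0,0,0],[0,0,0],[0,0,0],[0,0,0],[0,0,0],[0,0,0],[0,0,0],[0,0,0],[0,0,0],[0,0,0],[0,0,0],[0,0,0],[0,0,0],[0,0,0],[0,0,0]])

```text
t: 6.3
eef_pos: [0.5081, -0.1111, 0.0852]
ee_rot: [[0.023, -1.0, 0.0], [-1.0, -0.023, 0.0], [0.0, -0.0, -1.0]]
force: [-0.6, -1.2, -1.0]
gripper_width: 0.0222
finger_force: 41.9
```

Run:
```python
from h import *
import json
for i in range(4):
    s=bot.observe(); print(s["t"],np.round(s["eef_pos"],4));a=imaging.capture("wrist")
print(np.round(s["ee_rot"],3))
json.dump({k:np.array(s[k]).tolist() for k in s},open("w3.json","w"))
a=a[:,:,::-1];b=imaging.capture("scene")[:,:,::-1];t=imaging.capture("top")[:,:,::-1]
for n,i in zip("wst",(a,b,t)):cv2.imwrite(f"pics/{n}3.png",i)
f=lambda i,r:cv2.resize(np.ascontiguousarray(i[r[0]:r[1],r[2]:r[3]]),(400,300),interpolation=cv2.INTER_CUBIC)
# wrist 160x120... ; scene 120x90 ; top 100x75
print(proj("scene",[.508,-.06,.116]),proj("top",[.508,-.06,.116]))
cv2.imwrite("pics/v3.png",np.vstack([np.hstack([f(b,(150,240,250,370)),f(t,(190,250,250,330))]),np.hstack([f(a,(250,400,225,425)),f(a,(100,400,125,525))])]))
```

```text
6.3 [ 0.5081 -0.1111  0.0852]
6.35 [ 0.508  -0.1111  0.0851]
6.4 [ 0.5079 -0.111   0.0851]
6.45 [ 0.5079 -0.111   0.085 ]
[[ 0.023 -1.     0.   ]
 [-1.    -0.023 -0.   ]
 [ 0.    -0.    -1.   ]]
(np.float64(303.95501055133207), np.float64(194.80690361694332)) (np.float64(302.5971904390275), np.float64(220.96856720851898))
```

View pics/v3.png

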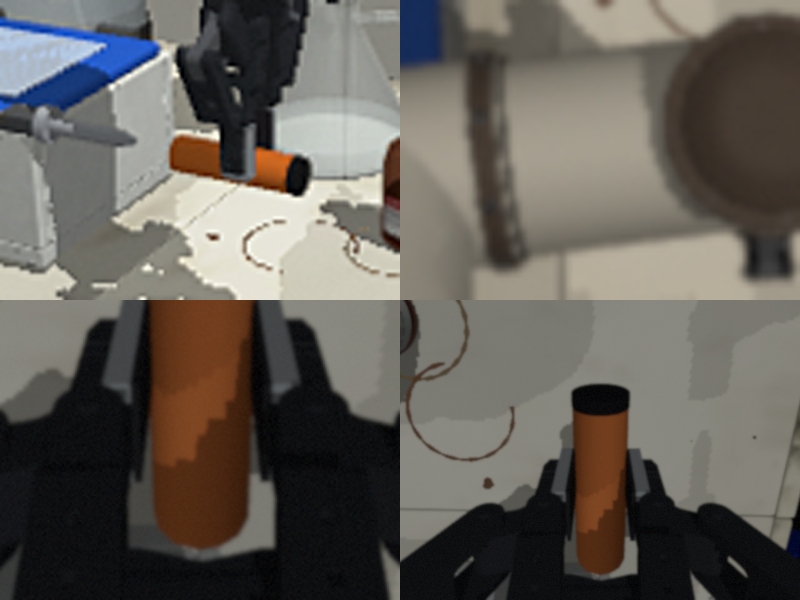

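The scene crop (top left) shows the spigot tip at scene px (290.5,191.4) and the mouth at (302.5,196), so the sleeve sits slightly low. The arm hides the top view, and the wrist view shows the sleeve centred. I'll fit both midlines numerically.

Run:
```python
from h import *
import json
b=cv2.imread("pics/s3.png");g=cv2.cvtColor(b,cv2.COLOR_BGR2GRAY)
h=cv2.cvtColor(b,cv2.COLOR_BGR2HSV);m=cv2.inRange(h,(4,110,50),(20,255,255))
for u in list(range(302,316,2))+list(range(326,334,2)):
    r=np.nonzero(m[180:215,u])[0]; 
    if len(r):print(u,r.min()+180,r.max()+180,(r.min()+r.max())/2+180)
print("rows 178..200")
for u in range(262,294,3):print(u,g[178:202,u])
s=json.load(open("w3.json"));w=cv2.imread("pics/w3.png");hw=cv2.cvtColor(w,cv2.COLOR_BGR2HSV);mw=cv2.inRange(hw,(4,110,30),(20,255,255))
n,l,st,c=cv2.connectedComponentsWithStats(mw);i=1+st[1:,4].argmax();print(st[i])
for v in range(180,376,15):
    r=np.nonzero(l[v]==i)[0]
    if len(r):
        mid=(r.min()+r.max())/2;print(v,r.min(),r.max(),np.round(atz("wrist",mid,v,.116,s),4))
print("tip in wrist",proj("wrist",[.5063,-.0237,.116],s),"cap end TCP ref")
```

```text
302 192 200 196.0
304 191 201 196.0
306 191 201 196.0
308 191 201 196.0
310 192 202 197.0
312 192 202 197.0
314 193 203 198.0
326 203 205 204.0
328 194 205 199.5
330 195 206 200.5
332 195 206 200.5
rows 178..200
262 [ 55  52  50  69 167 175 164 151 138 129 120 109  99  83  86 110 114 114
 113 111 128 106 146 158]
265 [ 54  54  52  65  84  74  68 101 144 130  99  76  71  70 115 113 108 107
 108 110 109 110 110 109]
268 [ 53  53  46  39  37  71  81  90 143 148 123  92  85 107 111 111 111 111
 111 110 110 111 111 110]
271 [ 49  43  38  42 109 120 114 104  97 139 132 109  86  93 109 112 109 109
 108 109 110 109 110 109]
274 [ 40  45  79 115 113 110 112 111 106  99  93  90  89  80 106 113 113 110
 111 110 111 109 108 109]
277 [ 79 115 114 110 110 109 109 111 109 106  97  90  89  85  95 110 112 112
 109 111 110 111 109 111]
280 [119 111 110 111 112 111 111 112 112 104  98  95  89  90  78 100 111 110
 109 109 109 110 109 109]
283 [125 127 128 129 129 131 111 104 106 109 101  96  92  90  85  83 103 107
 107 105 104 105 104 106]
286 [174 173 175 173 174 174 174 173 174 176 166 111  91  89  86  74 161 176
 173 170 168 168 169 170]
289 [169 170 169 170 171 173 173 173 171 173 173 181 142  95  75 112 165 170
 170 170 170 169 167 168]
292 [172 171 172 171 172 173 172 171 170 171 171 171 173 173 173 170 170 168
 168 168 168 167 168 168]
[ 298  209   55  165 7906]
210 298 352 [ 0.5082 -0.1399  0.116 ]
225 298 351 [ 0.5083 -0.1327  0.116 ]
240 299 351 [ 0.5079 -0.1253  0.116 ]
255 300 351 [ 0.5075 -0.1177  0.116 ]
270 300 350 [ 0.5075 -0.1098  0.116 ]
285 300 350 [ 0.5073 -0.1017  0.116 ]
300 300 350 [ 0.5072 -0.0933  0.116 ]
315 300 349 [ 0.5072 -0.0846  0.116 ]
330 301 349 [ 0.5068 -0.0756  0.116 ]
345 302 348 [ 0.5065 -0.0663  0.116 ]
360 303 346 [ 0.5066 -0.0566  0.116 ]
tip in wrist (np.float64(323.68493402221924), np.float64(407.27283763917137)) cap end TCP ref
```

Run:
```python
from h import *
for z in(.11,.113,.116,.119):
    print(z,[np.round(proj("scene",p),1).tolist() for p in([.5066,-.06,z],[.507,-.075,z],[.508,-.13,z],[.506,-.005,z],[.5063,-.02,z])])
print(np.round(proj("scene",[.5063-.003,-.005,.116]),1))
```

```text
0.11 [[303.7, 197.6], [309.8, 198.8], [332.7, 203.5], [282.5, 193.2], [288.2, 194.3]]
0.113 [[303.7, 196.3], [309.7, 197.5], [332.7, 202.2], [282.4, 191.9], [288.1, 193.1]]
0.116 [[303.6, 195.0], [309.7, 196.2], [332.7, 200.9], [282.3, 190.7], [288.0, 191.8]]
0.119 [[303.6, 193.8], [309.6, 194.9], [332.7, 199.5], [282.2, 189.4], [288.0, 190.6]]
[281.6 191.1]
```

>>> apply_moves(jaw=[1,1,1,1,1,1,1,1], offset=[[0,0,-0.07],[-0.3,0,0],[-0.4,0,0],[-0.3,0,0],[-0.2,0,0],[-0.15,0,0],[-0.15,0,0],[0,0,0]], angular=[[0,0,0],[0,0,0],[0,0,0],[0,0,0],[0,0,0],[0,0,0],[0,0,0],[0,0,0]])

```text
t: 7.27
eef_pos: [0.5069, -0.0644, 0.0872]
ee_rot: [[0.025, -1.0, 0.0], [-1.0, -0.025, 0.0], [-0.0, -0.0, -1.0]]
force: [-0.3, 0.3, -0.3]
gripper_width: 0.0221
finger_force: 41.9
```

Run:
```python
from h import *
for i in range(3):
    s=bot.observe(); print(np.round(s["eef_pos"],4),np.round(s["force"],1),np.round(s["moment"],2));b=imaging.capture("scene")[:,:,::-1]
cv2.imwrite("pics/s4.png",b)
cv2.imwrite("pics/v4.png",cv2.resize(np.ascontiguousarray(b[160:225,240:350]),(800,473),interpolation=cv2.INTER_CUBIC))
```

```text
[ 0.5069 -0.0644  0.0872] [-0.3  0.3 -0.3] [-0.04 -0.01  0.03]
[ 0.5069 -0.0648  0.0871] [ 0.3  0.5 -1.2] [ 0.01 -0.03 -0.01]
[ 0.5069 -0.0651  0.0871] [-0.6 -0.8 -0. ] [-0.02  0.02 -0.05]
```

View pics/v4.png

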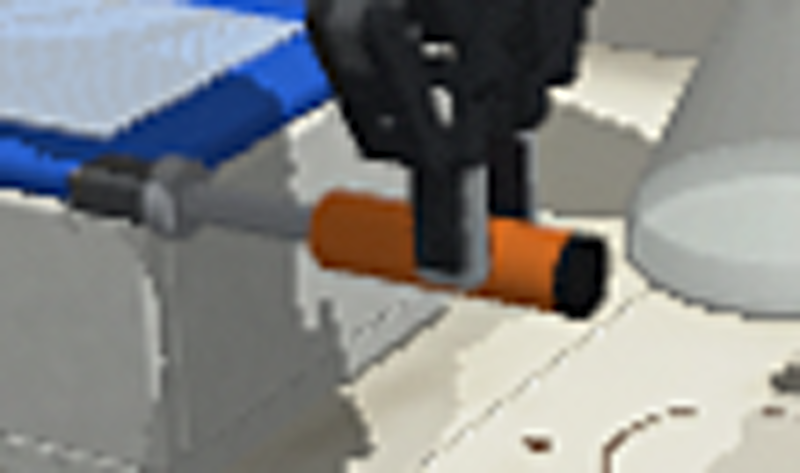

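The scene crop shows the spigot entering the mouth at crop px (318,225) with no contact force. I'll raise it about 1 mm and slide on.

>>> apply_moves(jaw=[1,1,1,1,1,1,1,1], offset=[[-0.1,0,-0.04],[-0.2,0,0],[-0.2,0,0],[-0.2,0,0],[-0.2,0,0],[-0.2,0,0],[-0.1,0,0],[0,0,0]], angular=[[0,0,0],[0,0,0],[0,0,0],[0,0,0],[0,0,0],[0,0,0],[0,0,0],[0,0,0]])

```text
t: 8.08
eef_pos: [0.5061, -0.0283, 0.0883]
ee_rot: [[0.025, -1.0, 0.0], [-1.0, -0.025, 0.001], [-0.001, -0.0, -1.0]]
force: [1.6, 0.6, -1.5]
gripper_width: 0.0228
finger_force: 41.8
```

>>> apply_moves(jaw=[1,1,1,1,1,1], offset=[[-0.1,0,0],[-0.1,0,0],[-0.1,0,0],[-0.1,0,0],[0,0,0],[0,0,0]], angular=[[0,0,0],[0,0,0],[0,0,0],[0,0,0],[0,0,0],[0,0,0]])

```text
t: 8.58
eef_pos: [0.5057, -0.0169, 0.0883]
ee_rot: [[0.024, -1.0, 0.0], [-1.0, -0.024, 0.001], [-0.001, -0.0, -1.0]]
force: [0.9, 1.1, -0.9]
gripper_width: 0.0227
finger_force: 41.8
```

>>> apply_moves(jaw=[1,1,1,1,1,1], offset=[[-0.1,0,0],[-0.1,0,0],[-0.1,0,0],[-0.1,0,0],[0,0,0],[0,0,0]], angular=[[0,0,0],[0,0,0],[0,0,0],[0,0,0],[0,0,0],[0,0,0]])

```text
t: 9.08
eef_pos: [0.5052, -0.013, 0.0891]
ee_rot: [[0.025, -1.0, -0.003], [-1.0, -0.025, -0.012], [0.012, 0.003, -1.0]]
force: [7.3, -32.9, -2.5]
gripper_width: 0.0228
finger_force: 41.7
```

Contact came at the predicted depth, with a 33 N push, so the sleeve is home. I'll relax the push and work out the arc.

>>> apply_moves(jaw=[1,1,1], offset=[[0.1,0,0],[0.1,0,0],[0,0,0]], angular=[[0,0,0],[0,0,0],[0,0,0]])

```text
t: 9.33
eef_pos: [0.5055, -0.0131, 0.0884]
ee_rot: [[0.023, -1.0, -0.001], [-1.0, -0.023, -0.002], [0.002, 0.001, -1.0]]
force: [2.7, -8.5, -2.3]
gripper_width: 0.0225
finger_force: 41.8
```

Run:
```python
from h import *
s=bot.observe();print(np.round(s["eef_pos"],4),np.round(s["force"],1),np.round(s["ee_rot"],3).tolist())
def rows(th):
    c=np.round(np.c_[-6*(1-np.cos(th)),-6*np.sin(th)],2);return [[0,float(round(a,2)),float(round(b,2))] for a,b in np.diff(c,axis=0)]
up=rows(np.linspace(0,1.12,29));print(up[:14]);print(up[14:]);print(rows(np.linspace(1.12,.82,11)))
```

```text
[ 0.5055 -0.0131  0.0884] [ 2.7 -8.5 -2.3] [[0.023, -1.0, -0.001], [-1.0, -0.023, -0.002], [0.002, 0.001, -1.0]]
[[0, 0.0, -0.24], [0, -0.02, -0.24], [0, -0.02, -0.24], [0, -0.04, -0.24], [0, -0.04, -0.23], [0, -0.05, -0.24], [0, -0.06, -0.23], [0, -0.07, -0.23], [0, -0.08, -0.22], [0, -0.09, -0.23], [0, -0.1, -0.22], [0, -0.11, -0.21], [0, -0.11, -0.21], [0, -0.13, -0.21]]
[[0, -0.13, -0.2], [0, -0.14, -0.19], [0, -0.14, -0.19], [0, -0.16, -0.19], [0, -0.16, -0.17], [0, -0.17, -0.17], [0, -0.18, -0.17], [0, -0.18, -0.15], [0, -0.19, -0.15], [0, -0.19, -0.15], [0, -0.2, -0.13], [0, -0.2, -0.12], [0, -0.21, -0.12], [0, -0.22, -0.11]]
[[0, 0.16, 0.08], [0, 0.16, 0.09], [0, 0.16, 0.09], [0, 0.15, 0.09], [0, 0.15, 0.1], [0, 0.15, 0.1], [0, 0.14, 0.11], [0, 0.14, 0.12], [0, 0.14, 0.11], [0, 0.13, 0.12]]
```

>>> apply_moves(jaw=[1,1,1,1,1,1,1,1,1,1,1,1,1,1,1,1], offset=[[0,0,-0.24],[0,-0.02,-0.24],[0,-0.02,-0.24],[0,-0.04,-0.24],[0,-0.04,-0.23],[0,-0.05,-0.24],[0,-0.06,-0.23],[0,-0.07,-0.23],[0,-0.08,-0.22],[0,-0.09,-0.23],[0,-0.1,-0.22],[0,-0.11,-0.21],[0,-0.11,-0.21],[0,-0.13,-0.21],[0,0,0],[0,0,0]], angular=[[0,0,0],[0,0,0],[0,0,0],[0,0,0],[0,0,0],[0,0,0],[0,0,0],[0,0,0],[0,0,0],[0,0,0],[0,0,0],[0,0,0],[0,0,0],[0,0,0],[0,0,0],[0,0,0]], squeeze=60)

```text
t: 10.67
eef_pos: [0.5335, -0.0124, 0.1842]
ee_rot: [[0.024, -1.0, 0.0], [-1.0, -0.024, -0.003], [0.003, -0.0, -1.0]]
force: [4.5, -8.6, -4.1]
gripper_width: 0.0215
finger_force: 63.5
```

>>> apply_moves(jaw=[1,1,1,1,1,1,1,1,1,1,1,1,1,1,1,1,1], offset=[[0,-0.13,-0.2],[0,-0.14,-0.19],[0,-0.14,-0.19],[0,-0.16,-0.19],[0,-0.16,-0.17],[0,-0.17,-0.17],[0,-0.18,-0.17],[0,-0.18,-0.15],[0,-0.19,-0.15],[0,-0.19,-0.15],[0,-0.2,-0.13],[0,-0.2,-0.12],[0,-0.21,-0.12],[0,-0.22,-0.11],[0,0,0],[0,0,0],[0,0,0]], angular=[[0,0,0],[0,0,0],[0,0,0],[0,0,0],[0,0,0],[0,0,0],[0,0,0],[0,0,0],[0,0,0],[0,0,0],[0,0,0],[0,0,0],[0,0,0],[0,0,0],[0,0,0],[0,0,0],[0,0,0]])

```text
t: 12.08
eef_pos: [0.6071, -0.0104, 0.2495]
ee_rot: [[0.024, -1.0, -0.002], [-1.0, -0.024, -0.003], [0.003, 0.002, -1.0]]
force: [3.5, -6.0, -4.0]
gripper_width: 0.0222
finger_force: 63.4
```

Run:
```python
from h import *
s=bot.observe();print(np.round(s["eef_pos"],4),np.round(s["force"],1))
b=imaging.capture("scene")[:,:,::-1];t=imaging.capture("top")[:,:,::-1]
cv2.imwrite("pics/s5.png",b);cv2.imwrite("pics/t5.png",t)
f=lambda i,r,z:cv2.resize(np.ascontiguousarray(i[r[0]:r[1],r[2]:r[3]]),z,interpolation=cv2.INTER_CUBIC)
cv2.imwrite("pics/v5.png",np.vstack([f(b,(80,240,160,360),(500,400)),f(t,(140,240,120,320),(500,200))]))
```

```text
[ 0.6071 -0.0104  0.2495] [ 3.5 -6.  -4. ]
```

View pics/v5.png

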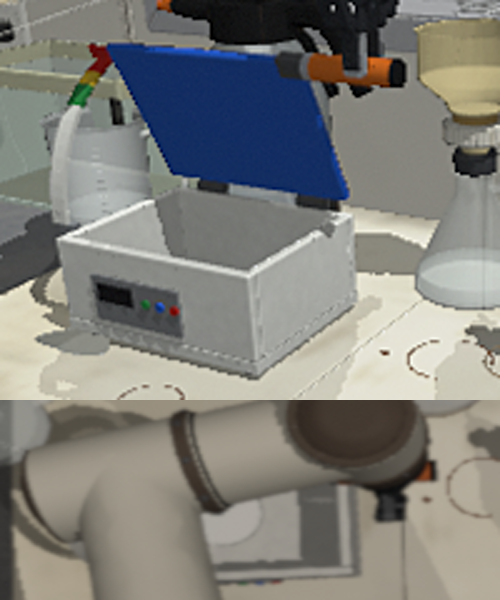

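The crop shows the lid raised with the pointer in the red (about 100,50), and the sleeve seated against the collar. The measured TCP gives about 1.12 rad. Next I'll lower to 0.82.

>>> apply_moves(jaw=[1,1,1,1,1,1,1,1,1,1,1,1,1,1,1,1,1], offset=[[0,0,0],[0,0,0],[0,0.16,0.08],[0,0.16,0.09],[0,0.16,0.09],[0,0.15,0.09],[0,0.15,0.1],[0,0.15,0.1],[0,0.14,0.11],[0,0.14,0.12],[0,0.14,0.11],[0,0.13,0.12],[0,0,0],[0,0,0],[0,0,0],[0,0,0],[0,0,0]], angular=[[0,0,0],[0,0,0],[0,0,0],[0,0,0],[0,0,0],[0,0,0],[0,0,0],[0,0,0],[0,0,0],[0,0,0],[0,0,0],[0,0,0],[0,0,0],[0,0,0],[0,0,0],[0,0,0],[0,0,0]])

```text
t: 13.6
eef_pos: [0.5627, -0.0116, 0.2193]
ee_rot: [[0.024, -1.0, -0.001], [-1.0, -0.024, -0.003], [0.003, 0.001, -1.0]]
force: [4.1, -8.1, -4.5]
gripper_width: 0.0216
finger_force: 63.3
```

Run:
```python
from h import *
s=bot.observe();p=s["eef_pos"];print(np.round(p,4),np.round(s["force"],1),np.arctan2(p[2]-.0884,.18-(p[0]-.5055)),s["qvel"])
b=imaging.capture("scene")[:,:,::-1]
cv2.imwrite("pics/v6.png",np.vstack([cv2.resize(np.ascontiguousarray(b[90:150,170:330]),(800,300),interpolation=cv2.INTER_CUBIC),cv2.resize(np.ascontiguousarray(b[90:140,180:230]),(300,300),interpolation=cv2.INTER_CUBIC).repeat(1,0) if 0 else cv2.resize(np.ascontiguousarray(b[70:170,180:447]),(800,300),interpolation=cv2.INTER_CUBIC)]))
```

```text
[ 0.5627 -0.0116  0.2193] [ 4.1 -8.1 -4.5] 0.8170009728130831 [-0.00113192  0.00050257 -0.00161466  0.00117395 -0.00118492  0.00030856]
```

View pics/v6.png

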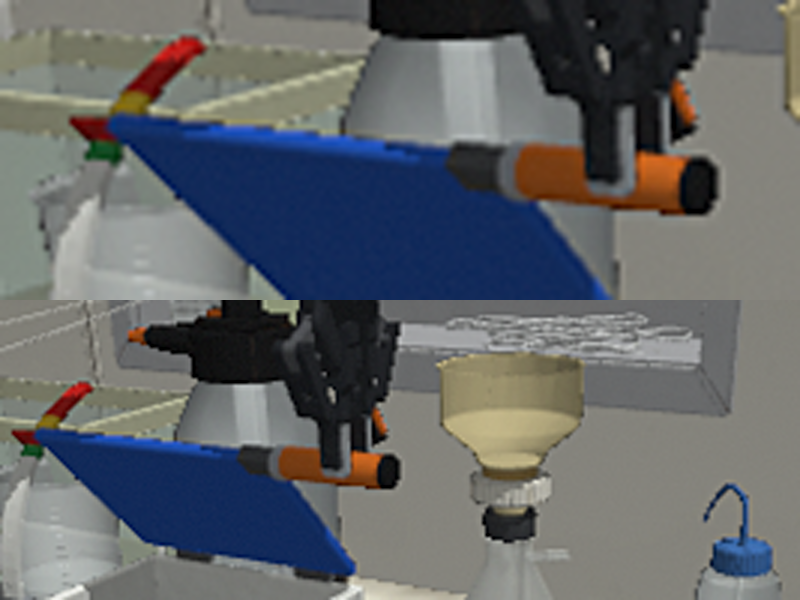

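The pointer is at crop px (90,128), covering the top of the green next to yellow. I'll check the angle by projection.

Run:
```python
from h import *
ex=np.array([np.cos(.024),np.sin(.024),0]);ey=np.array([-ex[1],ex[0],0]);ez=np.array([0,0,1.])
root=np.array([.5051,.0393,.1165]);H=root+.18*ex
P=lambda r,y,th,off=0:H+ey*y-ex*r*np.cos(th)+ez*r*np.sin(th)+off*(ex*np.sin(th)+ez*np.cos(th))
for th in(.74,.78,.82,.86,.9,1.):
    print(th,"root",np.round(proj("scene",P(.18,0,th)),1),"lid TL top",np.round(proj("scene",P(.178,.25,th,.006)),1),"scale in/out",np.round(proj("scene",P(.15,.255,th)),1),np.round(proj("scene",P(.168,.255,th)),1))
b=imaging.capture("scene");h=cv2.cvtColor(b,cv2.COLOR_RGB2HSV)
for n,lo,hi in(("green",(45,100,50),(85,255,255)),("yellow",(18,100,80),(32,255,255)),("red",(0,170,80),(5,255,255))):
    m=cv2.inRange(h,lo,hi);ys,xs=np.nonzero(m[90:130,175:215]);print(n,sorted(zip((xs+175).tolist(),(ys+90).tolist()),key=lambda q:q[1]))
```

```text
0.74 root [273.8 129.5] lid TL top [192.4 118. ] scale in/out [197.1 125.6] [192.6 122. ]
0.78 root [274.9 126.7] lid TL top [193.6 115.6] scale in/out [198.  123.6] [193.6 119.7]
0.82 root [276.1 124. ] lid TL top [194.8 113.3] scale in/out [199.  121.6] [194.7 117.5]
0.86 root [277.2 121.4] lid TL top [196.1 111.1] scale in/out [200.  119.7] [195.9 115.3]
0.9 root [278.5 118.8] lid TL top [197.4 108.9] scale in/out [201.1 117.9] [197.1 113.2]
1.0 root [281.8 112.9] lid TL top [201. 104.] scale in/out [203.9 113.6] [200.4 108.4]
green [(188, 118), (189, 118), (188, 119), (189, 119), (190, 119), (191, 119), (192, 119), (193, 119), (188, 120), (189, 120), (190, 120), (191, 120), (192, 120), (193, 120), (187, 121), (188, 121), (189, 121), (190, 121), (191, 121), (192, 121), (192, 122)]
yellow [(194, 108), (194, 109), (195, 109), (196, 109), (197, 109), (198, 109), (199, 109), (193, 110), (194, 110), (195, 110), (196, 110), (197, 110), (198, 110), (199, 110), (192, 111), (193, 111), (194, 111), (195, 111), (196, 111), (197, 111), (198, 111), (192, 112), (196, 112), (197, 112), (198, 112
[... 219 characters left out ...]
00), (209, 100), (201, 101), (202, 101), (203, 101), (204, 101), (205, 101), (206, 101), (207, 101), (201, 102), (202, 102), (203, 102), (204, 102), (205, 102), (206, 102), (200, 103), (201, 103), (202, 103), (203, 103), (204, 103), (199, 104), (200, 104), (201, 104), (202, 104), (203, 104), (204, 104), (198, 105), (199, 105), (200, 105), (201, 105), (202, 105), (203, 105), (197, 106), (198, 106), (199, 106), (200, 106), (201, 106), (202, 106), (199, 107), (200, 107), (201, 107), (199, 108), (184, 114), (185, 114), (186, 114), (187, 114), (188, 114), (189, 114), (190, 114), (186, 115), (187, 115), (188, 115), (189, 115), (187, 116), (188, 116), (189, 116), (190, 116), (189, 117), (190, 117)]
```

```bash
python3 -c "
from cell import bot
print(bot.sign_off())"
```

```text
the job is handed in; nothing more can be done
None
```

The sleeve is home on the spigot; I raised the lid into the red (about 1.12 rad), lowered it into the green (about 0.82 rad), and handed the job in still holding the sleeve with the lid still, the timer and bottle untouched, at about 14 s.

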